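# Shut and latch an insulated food carrier

## Robot

A 6-joint arm with a two-finger parallel gripper is mounted at the origin on the work surface. World frame = base frame: x ahead of the robot, y to its left, z up, the work surface at z = 0. Lengths are in mm, angles in rad, forces in N, time in s.
With the tool pointing down it reaches from about 350 to 875 mm from the base axis. Payload 4.2 kg.
Tool frame: the origin (TCP) lies at the very end of the fingers, on their centre line; the grasp point (between the pads) lies 19 mm behind it (arm.tcp_to_grasp is the x of the grasp point in the tool frame, in mm); x points along the fingers, z is the direction in which the jaws open and shut, and the axes are right-handed (so a half turn about x gives the same grasp; the last joint's range is limited). The gripper opens to 85 mm and grips with 20 to 120 N. Pads are 22 mm wide; open, the fingers measure 114 mm over their backs; the gripper's body (76 mm by 85 mm) begins 54 mm behind the grasp point. The pads swing forward as they close: fully open they stand 13 mm farther back than shut.
Start: joints at [-0.844, 0.385, 0.008, 0, -1.194, -0.259], TCP at [281.838, -557.823, 231.312] pointing down, gripper open.
Joint ranges: [-3.14, 3.14], [-1.21, 2.06], [-1.07, 1.41], [-3.16, 2.05], [-2.99, -0.16], [-3.1, 3.1]. Speed limits (rad/s): [2.79, 2.79, 3.14, 3.14, 3.14, 3.14].

## Interface

Orientations are given as a unit quaternion [x, y, z, w].
In Python, from bench import status, get_image, job, arm gives the robot as it stands.
- The arm moves only by the tool apply_moves, never from a script. Its argument "targets" is text: rows parted by semicolons, each of 5 numbers parted by spaces: the shift along the tool's x, y, z in mm, then the turn about the tool's x in degrees, then the gripper's target within -1 to 1 (shut at 1, half-way at 0, fully open at -1). In form: dx dy dz spin hand; .... A call has 1 to 10 rows; each row is the pose to reach, as a shift and turn from the pose commanded when the call began, along the tool's axes at that moment; what a row does not reach only later rows make up. A row lasts 1/12 s, in which the tool goes at most 41.7 mm and 7.16 degrees, less where a joint would pass 70% of its speed; a pose out of reach is approached as far as the arm can. A call with a gripper value outside its range is refused whole. The fingers move at their own pace and stop on an object; the grip force is fixed at half the most. Time passes only in rows, so rows that repeat a pose let the fingers close. It gives the time, the measured TCP pose, the force and the opening at its end, in the units of the state.
- status.read_state(): the state, without advancing time (a new reading comes with each control period).
- get_image(name): name is "scene" or "top"; returns a dict with "img" (480x640x3 uint8, red, green, blue), "mtx" (3x3 intrinsics, pixels), "world_from_camera" (4x4, takes a point from camera to world coordinates). Camera axes: x right, y down, z forward; pixel columns grow to the right and rows downward; lengths in mm; the calibration is good to about 2 mm. A picture is of the moment at which its call begins. There is no depth.
- job.job_done(): hands the job in, once; it reports no verdict.
The state is a dict: "clock": time; "joints": joint angles; "joint_vel": joint speeds; "joint_efforts": joint torques, N m; "position": TCP position; "ee_rot": TCP orientation; "contact_force": force on the tool from outside, world axes, zero at the start; "wrist_torque": the same for the moment, N m; "gripper_width": finger opening in mm.
Only numpy, scipy, OpenCV 4.12 (cv2) and the standard library are available. Lean on these libraries where they do the work, as an engineer would, in place of code of your own. Each camera call takes 0.05 s, during which the arm holds its last target.

## Task

Close up the blue insulated food carrier for storage: press its lid down until it is fully shut, and only then flip both red-handled latch levers on its front down past centre, so that each snaps over and stays down. Do it by pushing with the fingertips, without lifting or shoving the carrier, and leave everything else on the table where it is.

Things in the scene. Friction and masses are not known exactly. Their poses are not given: they have to be found in the camera images.
- carrier: Blue insulated plastic food carrier standing loose on the table, 280 mm deep (x) x 360 wide (y) x 205 high with its lid shut, 4 to 6 kg in all. Origin at the centre of its underside. Its -x face is the front, which looks roughly towards the robot and carries the two latches; +y is the robot's left.
- lid_press (a point): The place to press on the lid: on its upper surface, mid-width, 35 mm behind its front edge. The lid is a slab 280 x 360 x 35 mm hinged along the carrier's rear (+x) top edge, 170 mm up and 245 mm from this point. Fully shut, this point is 205 mm above the table; it starts 45 to 90 mm higher. The hinge is stiff: the lid stays where it is left, and a few newtons here push it down.
- latch_left (a joint): Toggle latch lever on the front, 90 mm left (+y) of the middle. 0 = open: it sticks out and 40 degrees up. 2.18 rad = closed: it hangs down along the front. Its spring changes over at 1.09 (lever 22 degrees below level): let go before, it springs back open; beyond, it snaps shut by itself. Pressing down near its end takes about 8 N at first, less towards centre.
- latch_left_tip (a point): Middle of the free end of the left lever, 85 mm from its pivot. The lever is a flat steel plate 28 mm wide; its outer 46 mm wear a red plastic grip 7 mm thick.
- latch_left_hinge (a point): Pivot of the left lever, fixed on the carrier: 14 mm in front of the front face and 155 mm above its underside; the pivot axis runs along the carrier's y.
- latch_right (a joint): The same latch 90 mm right (-y) of the middle: 0 = open, 2.18 rad = closed, changes over at 1.09.
- latch_right_tip (a point): Middle of the free end of the right lever, 85 mm from its pivot, as on the left.
- latch_right_hinge (a point): Pivot of the right lever, as on the left.
- squeeze: Loose bystander, to be left where it stands: red squeeze bottle, 56 mm across, 190 high, towards the robot and to one side of the carrier. Origin under its centre.
- tumbler: Loose bystander, to be left where it stands: amber tumbler, 72 mm across, 110 high, in front of the carrier between the two levers. Origin under its centre.
- spoon: Loose bystander, to be left where it stands: serving spoon 240 mm long lying on the table in front of the carrier, below the levers; its x axis runs along it.
- spray: Loose bystander, to be left where it stands: white spray bottle with blue head, 76 mm across, 211 high, on the other side. Origin under its centre.

How it is judged:
By the outcome, as a careful person would: the job done as asked, in the order asked, and still so for the second after the job is handed in, with the robot touching nothing.
It also fails if it takes over 72 s, if anything falls off the work surface, if the arm or the gripper's body presses on something with over 40 N, if the wrist force passes 120 N, or if a joint passes its speed limit or range.

## Working session

There is one attempt and no reset: what is moved stays moved. The work goes in short steps, Python scripts to look and compute and a tool call to move; the robot and the scene stay as the last step left them, time stands still between calls to the robot, and variables do not carry over. Pictures are saved under pics/ and viewed, and the job is handed in when it is done.

Besides the shell and the picture viewer there is one more tool, called after "Call:" as name(argument=value, ...) on one line, values as JSON. apply_moves: Moves the arm, as the interface text tells. Its arguments: {"type":"object","properties":{"targets":{"type":"string"}},"required":["targets"]}

```bash
mkdir -p pics; ls
python3 - <<'E'
from bench import status,get_image,arm
import cv2,json
s=status.read_state();print(s)
print(arm, [a for a in dir(arm) if a[0]!='_'])
for n in("scene","top"):
    d=get_image(n);cv2.imwrite(f"pics/{n}0.png",d["img"][:,:,::-1]);print(n,d["mtx"].tolist(),d["world_from_camera"].round(4).tolist())
E
```

```text
pics
{'clock': 0.0, 'joints': array([-8.44403401e-01,  3.85542088e-01,  6.66066338e-03, -5.23793953e-04,
       -1.19397274e+00, -2.58574679e-01]), 'joint_vel': array([-7.52377568e-05,  5.83916211e-05,  2.96548877e-04,  1.99826629e-03,
        1.02464796e-04, -5.64078262e-04]), 'joint_efforts': array([ 2.21057458e-04, -3.92284226e+01,  1.88396055e+01,  4.18619648e+00,
       -4.72019325e-03,  7.04781513e-06]), 'position': array([ 281.59592402, -557.33461551,  230.24025357]), 'ee_rot': array([-0.60159186,  0.37017602,  0.60288559,  0.37092576]), 'contact_force': array([-0.76887597,  0.4256153 , -0.12902403]), 'wrist_torque': array([ 0.05715761, -0.05163198, -0.06119286]), 'gripper_width': 85.2941918812172}
<Robot object at 0x7f2caeb7ba10> ['IKError', 'tcp_to_grasp']
scene [[515.9494673704645, 0.0, 317.54772981906854], [0.0, 515.9494673704645, 233.40407243321584], [0.0, 0.0, 1.0]] [[-0.7744, 0.5274, -0.3495, 1003.0561], [0.6326, 0.6349, -0.4436, 611.823], [-0.0121, -0.5646, -0.8253, 1261.3232], [0.0, 0.0, 0.0, 1.0]]
top [[563.8582863178947, 0.0, 324.5288146659224], [0.0, 563.8582863178947, 253.1624656078871], [0.0, 0.0, 1.0]] [[-0.0149, -0.9958, 0.0899, 415.7813], [-0.9999, 0.0151, 0.0018, -20.4489], [-0.0032, -0.0899, -0.9959, 1606.2114], [0.0, 0.0, 0.0, 1.0]]
```

View pics/scene0.png

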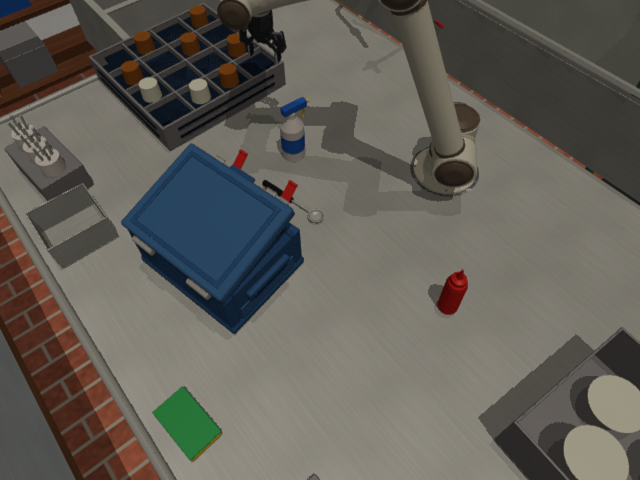

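View pics/top0.png

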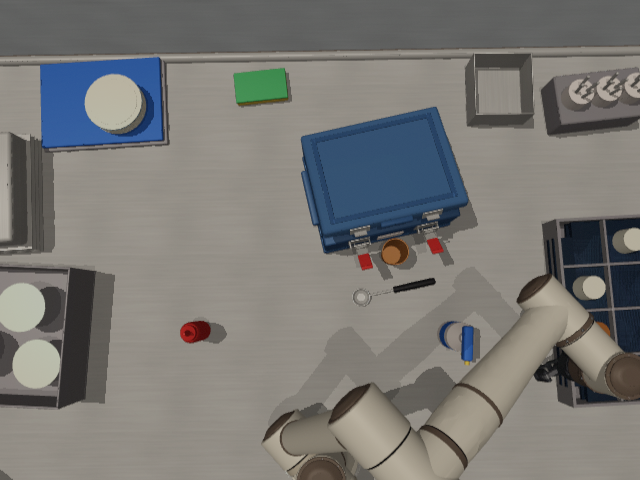

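Run:
```python
import cv2
a=cv2.imread("pics/top0.png")[95:315,290:490];cv2.imwrite("pics/tc.png",cv2.resize(a[:110+40],None,fx=4,fy=4,interpolation=2))
cv2.imwrite("pics/tc2.png",cv2.resize(a[90:220],None,fx=4,fy=4,interpolation=2))
b=cv2.imread("pics/scene0.png")[80:340,110:350];cv2.imwrite("pics/sc.png",cv2.resize(b[:200],None,fx=3,fy=3,interpolation=2))
```

```text
(no output)
```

View pics/tc.png

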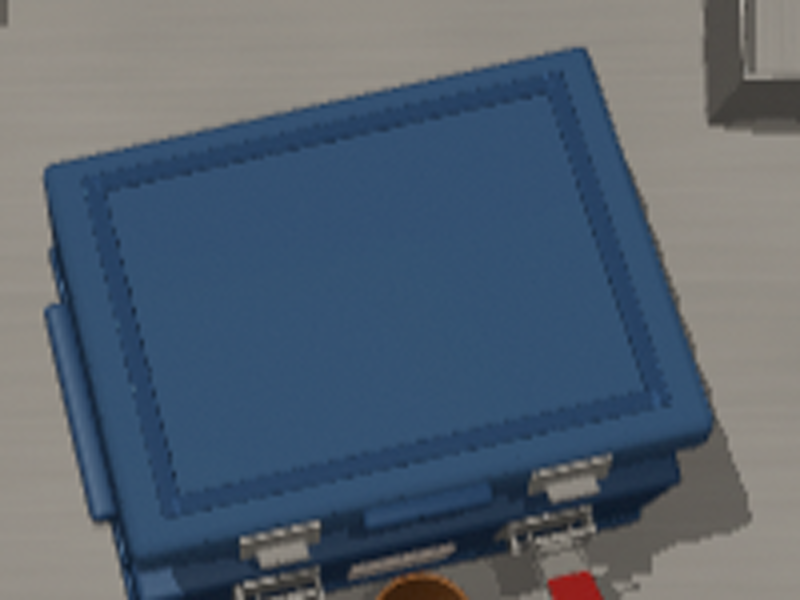

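View pics/tc2.png

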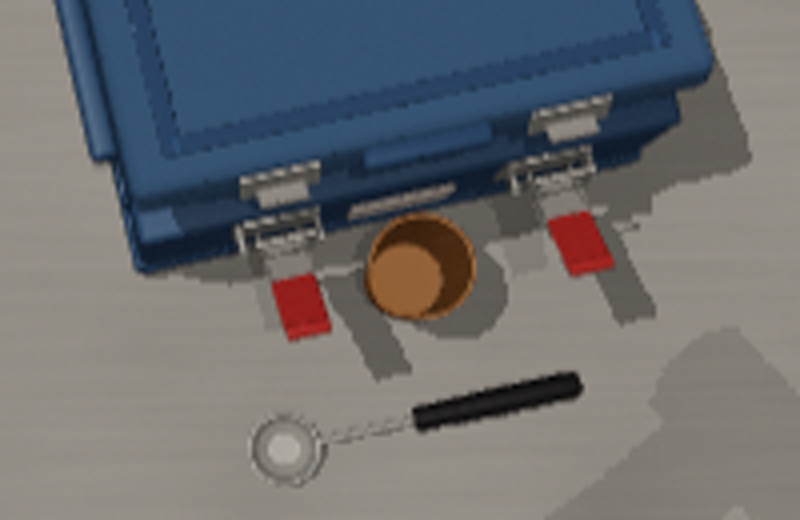

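View pics/sc.png

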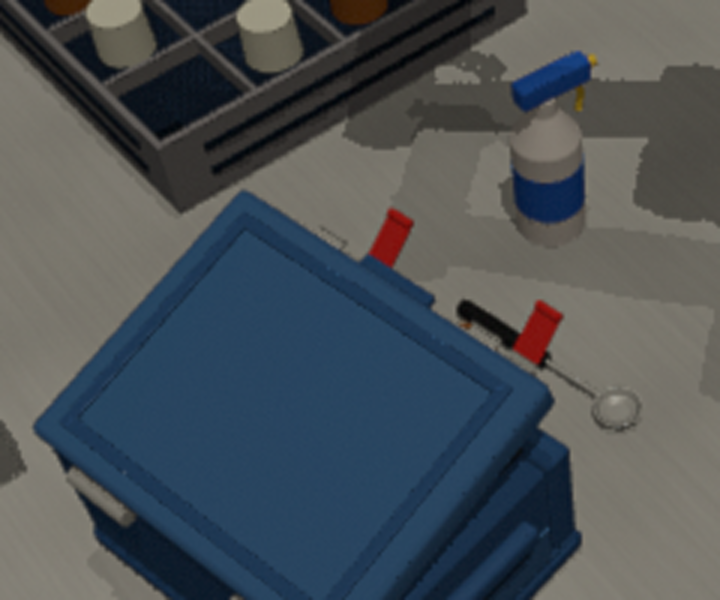

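```bash
cat > h.py <<'E'
import numpy as np,cv2
from scipy.optimize import least_squares
from bench import status,get_image
def proj(P,d):
    W=np.linalg.inv(d["world_from_camera"]);q=W[:3,:3]@np.asarray(P,float)+W[:3,3];p=d["mtx"]@q;return p[:2]/p[2]
def at(px,z,d):
    M=d["world_from_camera"];r=M[:3,:3]@np.linalg.solve(d["mtx"],[px[0],px[1],1]);return M[:3,3]+r*(z-M[2,3])/r[2]
def w(p,c):
    c0,s0=np.cos(p[2]),np.sin(p[2]);return np.array([p[0]+c0*c[0]-s0*c[1],p[1]+s0*c[0]+c0*c[1],c[2]])
def lid(phi,x,y,z): # x,z rel. hinge, shut
    return (140+x*np.cos(phi)+z*np.sin(phi),y,170-x*np.sin(phi)+z*np.cos(phi))
def lev(q,y,r=85):
    a=np.radians(40)-q;return(-154-r*np.cos(a),y,155+r*np.sin(a))
E
cat > fit.py <<'E'
from h import *
T=get_image("top");S=get_image("scene")
def items(p):
    f=p[3]
    return [(T,(301.3,137),lid(f,0,180,35)),(T,(436.3,107),lid(f,0,-180,35)),(T,(468,201.3),lid(f,-280,-180,35)),(T,(323,235),lid(f,-280,180,35)),
    (S,(191.7,144),lid(f,-280,-180,35)),(S,(294,213.3),lid(f,-280,180,35)),(S,(122.3,222.7),lid(f,0,-180,35)),
    (T,(367.3,267.5),lev(0,90)),(T,(438,252),lev(0,-90)),(S,(293.7,184),lev(0,90)),(S,(243.3,152.3),lev(0,-90))]
def res(p): return np.concatenate([proj(w(p,c),d)-px for d,px,c in items(p)])
r=least_squares(res,[750,-120,0.2,0.3],loss='soft_l1')
p=r.x;print(p,np.degrees(p[2:]));print(res(p).reshape(-1,2).round(1).tolist())
for n,c in dict(press=lid(p[3],-245,0,35),frontedge=lid(p[3],-280,0,35),hl=lev(0,90,0),hr=lev(0,-90,0),tl=lev(0,90),tr=lev(0,-90)).items(): print(n,w(p,c).round(1))
print("tumbler rim",at((394.5,251),110,T).round(1)); print("tumbler base",at((391.5,255.5),4,T).round(1))
for px in((361,297),(434,282)): print("spoon",at(px,8,T).round(1))
print("spray head",at((460,335),200,T),at((293,158),0,S));print("spray nozzle",at((467,361),195,T),at((467,326),195,T))
print("squeeze",at((190,332),185,T))
E
python3 fit.py
```

```text
[ 7.38417524e+02 -1.63588548e+02  2.10946528e-01  2.19624590e-01] [12.08634578 12.5835621 ]
[[-2.6, -1.9], [-0.2, -2.9], [0.4, 1.5], [-0.4, 1.1], [0.2, -1.5], [1.0, -4.3], [-3.9, -1.5], [-0.8, -0.3], [-1.0, -1.0], [-0.9, -1.3], [-0.1, -0.4]]
press [ 649.  -182.7  257.5]
frontedge [ 615.6 -189.9  265.2]
hl [ 569.  -107.8  155. ]
hr [ 606.7 -283.8  155. ]
tl [ 505.3 -121.5  209.6]
tr [ 543.  -297.5  209.6]
tumbler rim [ 553.8 -204.2  110. ]
tumbler base [ 550.9 -208.3    4. ]
spoon [ 434.2 -118.7    8. ]
spoon [ 473.4 -326.2    8. ]
spray head [ 334.75490557 -349.42539342  200.        ] [ 340.72570696 -350.90772506    0.        ]
spray nozzle [ 270.63486068 -365.54104195  195.        ] [ 356.34133454 -368.76129551  195.        ]
squeeze [351.23892281 321.51450692 185.        ]
```

```bash
cat >> h.py <<'E'
from scipy.spatial.transform import Rotation as R
P0=np.array([738.4,-163.6,0.2109])
def info(*goals):
    s=status.read_state();M=R.from_quat(s["ee_rot"]).as_matrix()
    print("t",round(s["clock"],2),"pos",s["position"].round(1),"F",s["contact_force"].round(1),"w",round(s["gripper_width"],1),"j",s["joints"].round(2))
    print("axes x,y,z:",M.T.round(3).tolist())
    print("z-axis yaw in carrier deg",np.degrees(np.arctan2(M[1,2],M[0,2])-P0[2]).round(1))
    for g in goals: print(g.round(1),"shift",(M.T@(g-s["position"])).round(1))
E
python3 - <<'E'
from h import *
info(np.array([450,-450,340.]),np.array([649,-183,300.]))
E
```

```text
t 0.2 pos [ 281.7 -557.6  230.7] F [ 0.3 -0.4 -0.6] w 85.3 j [-0.84  0.39  0.01 -0.   -1.19 -0.26]
axes x,y,z: [[-0.001, 0.001, -1.0], [-0.893, -0.451, 0.0], [-0.451, 0.893, 0.001]]
z-axis yaw in carrier deg 104.7
[ 450. -450.  340.] shift [-109.3 -198.7   20.3]
[ 649. -183.  300.] shift [ -69.2 -496.7  168.8]
```

Call:
apply_moves(targets="-40 0 0 5 1; -80 0 0 10 1; -110 0 0 14.7 1; -110 -40 5 14.7 1; -110 -80 20 14.7 1; -110 -120 40 14.7 1; -110 -160 55 14.7 1; -110 -200 70 14.7 1; -110 -240 85 14.7 1; -110 -275 100 14.7 1")

```text
clock: 1.03
position: [480.8, -345.6, 341.2]
ee_rot: [-0.55, 0.445, 0.55, 0.445]
contact_force: [0.9, -1.3, 0.7]
gripper_width: 0.4
```

Run:
```python
from h import *
info(np.array([649,-183,300.]))
```

```text
t 1.03 pos [ 480.8 -345.6  341.2] F [ 0.9 -1.3  0.7] w 0.4 j [-0.35  0.28  0.12 -0.   -1.42 -1.01]
axes x,y,z: [[-0.0, 0.0, -1.0], [-0.978, -0.21, 0.0], [-0.21, 0.978, 0.0]]
z-axis yaw in carrier deg 90.0
[ 649. -183.  300.] shift [  41.2 -198.5  123.8]
```

Call:
apply_moves(targets="0 -35 22 0 1; 0 -70 44 0 1; 0 -105 66 0 1; 0 -140 88 0 1; 0 -170 108 0 1; 10 -198 124 0 1; 30 -198 124 0 1; 50 -198 124 0 1; 60 -198 124 0 1; 60 -198 124 0 1")

```text
clock: 1.87
position: [646.1, -184.2, 277.7]
ee_rot: [-0.548, 0.446, 0.552, 0.443]
contact_force: [0.2, -0.4, -0.8]
gripper_width: 0.0
```

Run:
```python
from h import *
info(np.array([649,-183,205.]))
for n in("scene","top"):
    d=get_image(n);cv2.imwrite(f"pics/{n}1.png",d["img"][:,:,::-1])
```

```text
t 1.87 pos [ 646.1 -184.2  277.7] F [ 0.2 -0.4 -0.8] w 0.0 j [-0.04  0.45  0.22 -0.   -1.35 -1.32]
axes x,y,z: [[-0.007, 0.001, -1.0], [-0.978, -0.21, 0.006], [-0.21, 0.978, 0.003]]
z-axis yaw in carrier deg 90.0
[ 649. -183.  205.] shift [72.7 -3.5  0.3]
```

View pics/scene1.png

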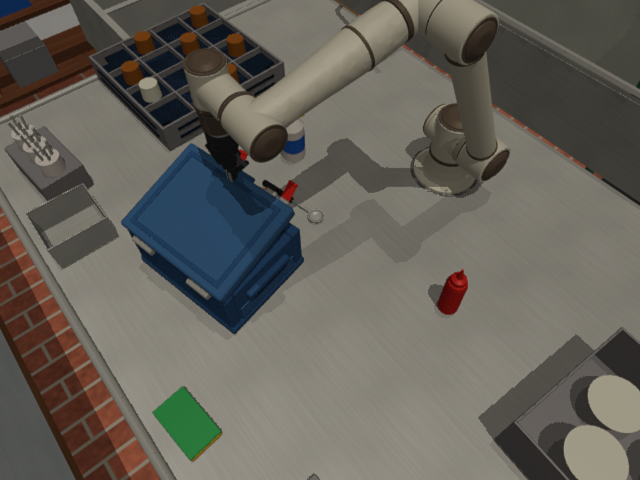

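Call:
apply_moves(targets="6 -3 0 0 1; 12 -3 0 0 1; 17 -3 0 0 1; 22 -3 0 0 1; 27 -3 0 0 1; 32 -3 0 0 1; 37 -3 0 0 1; 42 -3 0 0 1; 47 -3 0 0 1; 47 -3 0 0 1")

```text
clock: 2.8
position: [650.0, -183.8, 232.5]
ee_rot: [-0.549, 0.445, 0.55, 0.444]
contact_force: [-0.7, -0.2, 0.2]
gripper_width: 0.1
```

Run:
```python
from h import *
info()
for n in("scene","top"):
    d=get_image(n);cv2.imwrite(f"pics/{n}2.png",cv2.resize(d["img"][80:330,100:420] if n=="scene" else d["img"][80:330,270:590],None,fx=2.4,fy=2.4)[:,:,::-1])
```

```text
t 2.8 pos [ 650.  -183.8  232.5] F [-0.7 -0.2  0.2] w 0.1 j [-0.04  0.47  0.15 -0.   -1.25 -1.32]
axes x,y,z: [[-0.002, 0.001, -1.0], [-0.978, -0.209, 0.002], [-0.209, 0.978, 0.001]]
z-axis yaw in carrier deg 90.0
```

View pics/scene2.png

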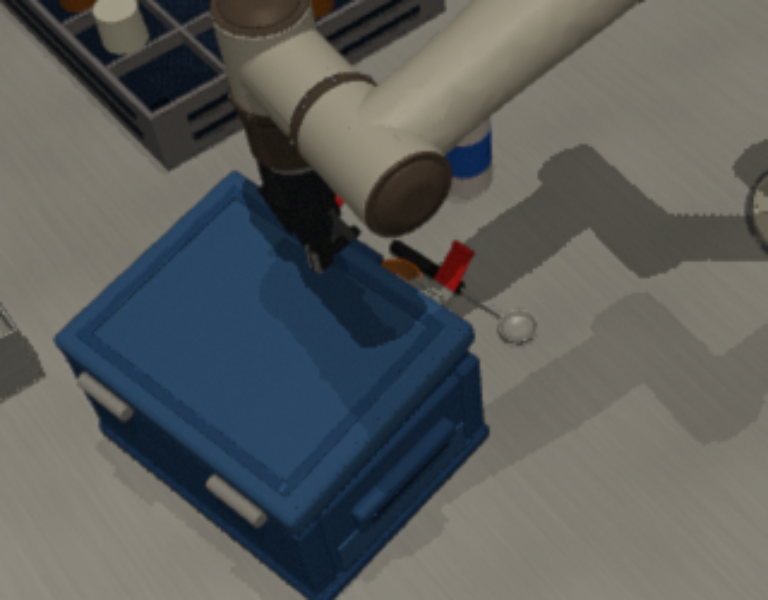

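View pics/top2.png

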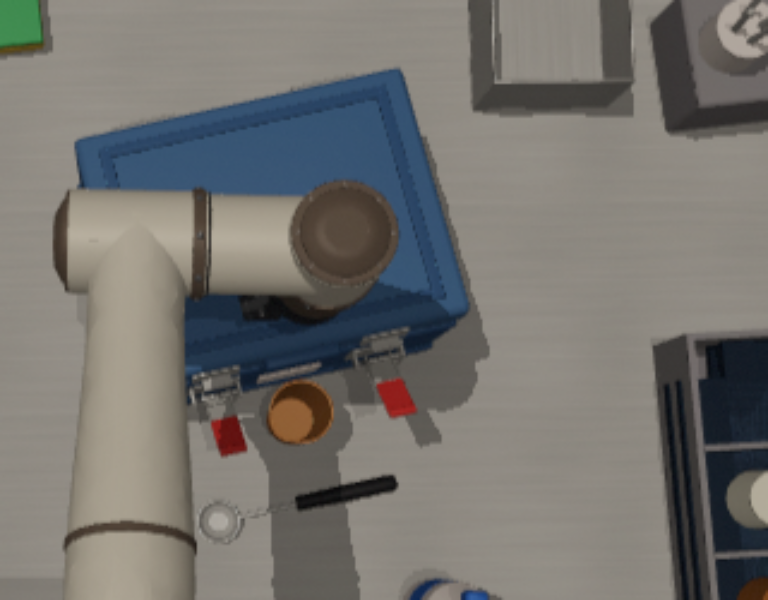

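Call:
apply_moves(targets="5 0 0 0 1; 10 0 0 0 1; 15 0 0 0 1; 20 0 0 0 1; 23 0 0 0 1; 26 0 0 0 1; 28 0 0 0 1; 28 0 0 0 1")

```text
clock: 3.57
position: [650.4, -183.8, 205.5]
ee_rot: [-0.55, 0.444, 0.55, 0.445]
contact_force: [-1.1, -0.9, 0.1]
gripper_width: -0.3
```

Call:
apply_moves(targets="1 0 0 0 1; 2 0 0 0 1; 3 0 0 0 1; 4 0 0 0 1; 5 0 0 0 1; 5 0 0 0 1")

```text
clock: 4.07
position: [650.7, -183.8, 205.1]
ee_rot: [0.551, -0.444, -0.549, -0.445]
contact_force: [-5.9, 1.9, 12.5]
gripper_width: -0.2
```

Call:
apply_moves(targets="1 0 0 0 1; 2 0 0 0 1; 3 0 0 0 1; 4 0 0 0 1; 4 0 0 0 1; 4 0 0 0 1")

```text
clock: 4.57
position: [650.7, -183.9, 205.0]
ee_rot: [0.552, -0.443, -0.548, -0.444]
contact_force: [-10.4, 5.8, 23.4]
gripper_width: -0.3
```

Call:
apply_moves(targets="-4 0 0 0 1; -8 0 0 0 1; -14 0 0 0 1; -40 0 0 0 1; -75 0 0 0 1; -100 0 0 0 1; -115 40 20 0 1; -115 80 40 0 1; -115 120 60 0 1; -115 150 80 0 1")

```text
clock: 5.4
position: [490.8, -139.0, 311.4]
ee_rot: [-0.549, 0.445, 0.55, 0.445]
contact_force: [0.2, 1.5, 0.7]
gripper_width: 0.2
```

Run:
```python
from h import *
info()
for n in("scene","top"):
    d=get_image(n);cv2.imwrite(f"pics/{n}3.png",cv2.resize(d["img"][80:330,100:420] if n=="scene" else d["img"][80:330,270:590],None,fx=2.4,fy=2.4)[:,:,::-1])
```

```text
t 5.4 pos [ 490.8 -139.   311.4] F [0.2 1.5 0.7] w 0.2 j [ 0.04  0.14 -0.13 -0.   -1.31 -1.4 ]
axes x,y,z: [[-0.001, 0.0, -1.0], [-0.978, -0.209, 0.001], [-0.209, 0.978, 0.0]]
z-axis yaw in carrier deg 90.0
```

View pics/scene3.png

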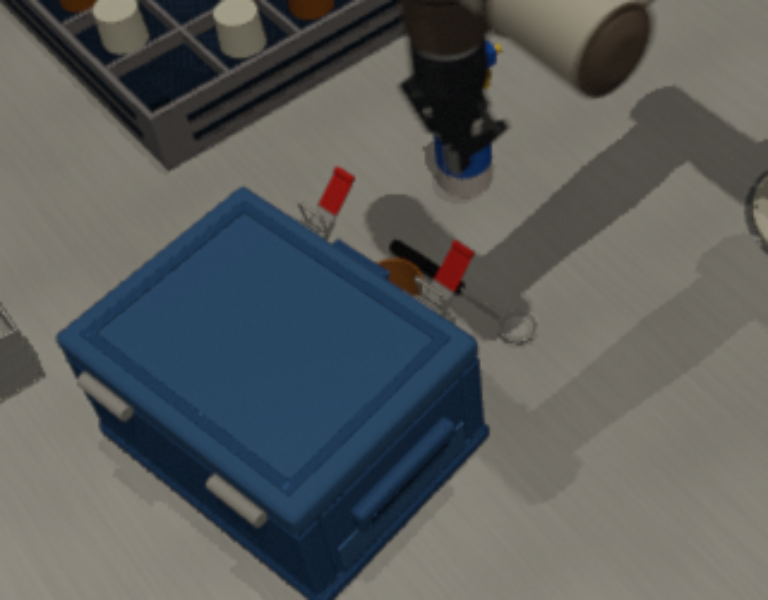

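View pics/top3.png

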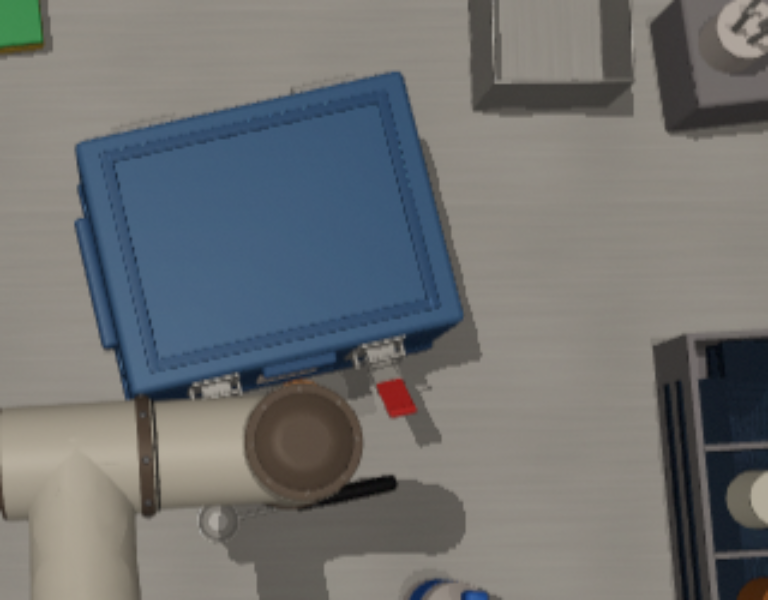

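```bash
cat > fit2.py <<'E'
from h import *
T=get_image("top");S=get_image("scene")
def items(p):
    f=0
    t=lambda a,b:(270+a/2.4,80+b/2.4)
    s=lambda a,b:(100+a/2.4,80+b/2.4)
    return [(T,t(76,143),lid(f,0,180,35)),(T,t(402,72),lid(f,0,-180,35)),(T,t(462,322),lid(f,-280,-180,35)),(T,t(126,396),lid(f,-280,180,35)),
    (S,s(242,187),lid(f,-280,-180,35)),(S,s(476,345),lid(f,-280,180,35)),(S,s(57,337),lid(f,0,-180,35)),(S,s(296,525),lid(f,0,180,35)),
    (T,t(403,413),lev(0,-90)),(S,s(464,246),lev(0,90)),(S,s(345,172),lev(0,-90))]
def res(p): return np.concatenate([proj(w(p,c),d)-px for d,px,c in items(p)])
r=least_squares(res,[750,-120,0.2],loss='soft_l1')
p=r.x;print(p,np.degrees(p[2]));print(res(p).reshape(-1,2).round(1).tolist())
for n,c in dict(hl=lev(0,90,0),hr=lev(0,-90,0),tl=lev(0,90),tr=lev(0,-90)).items(): print(n,w(p,c).round(1))
g=lambda x,y,z:w(p,(x,y,z))
info(g(-215,90,245),g(-213,90,210),g(-228,90,160),g(-222,90,105))
E
python3 fit2.py
```

```text
[ 7.36367084e+02 -1.62038144e+02  2.09129266e-01] 11.98222429759323
[[-2.8, -1.1], [-1.1, -2.3], [0.7, -0.6], [0.8, 0.3], [0.5, -3.1], [2.5, -3.9], [-2.1, -1.5], [-0.7, -1.1], [-1.7, -0.1], [0.5, 0.3], [0.6, 0.3]]
hl [ 567. -106.  155.]
hr [ 604.4 -282.   155. ]
tl [ 503.3 -119.5  209.6]
tr [ 540.7 -295.6  209.6]
t 5.6 pos [ 491.8 -138.9  312.8] F [-0.1  0.2 -0.1] w 0.4 j [ 0.04  0.14 -0.13  0.   -1.31 -1.4 ]
axes x,y,z: [[0.002, 0.0, -1.0], [-0.978, -0.21, -0.002], [-0.21, 0.978, -0.0]]
z-axis yaw in carrier deg 90.1
[ 507.4 -118.6  245. ] shift [ 67.8 -19.4  16.5]
[ 509.3 -118.2  210. ] shift [102.8 -21.3  16.5]
[ 494.6 -121.3  160. ] shift [152.8  -6.3  16.6]
[ 500.5 -120.1  105. ] shift [207.8 -12.2  16.6]
```

Call:
apply_moves(targets="20 -10 8 0 1; 50 -20 16.5 0 1; 80 -21 16.5 0 1; 92 -21 16.5 0 1; 98 -21 16.5 0 1; 103 -20 16.5 0 1; 108 -19 16.5 0 1; 113 -17 16.5 0 1; 118 -15 16.5 0 1")

```text
clock: 6.35
position: [503.8, -120.9, 195.5]
ee_rot: [-0.55, 0.446, 0.55, 0.443]
contact_force: [-4.9, -1.1, 9.3]
gripper_width: -0.4
```

Run:
```python
from h import *
info()
for n in("scene",):
    d=get_image(n);cv2.imwrite(f"pics/{n}4.png",cv2.resize(d["img"][100:240,200:380],None,fx=4,fy=4)[:,:,::-1])
```

```text
t 6.35 pos [ 503.8 -120.9  195.5] F [-4.9 -1.1  9.3] w -0.4 j [ 0.08  0.23 -0.31  0.   -1.03 -1.44]
axes x,y,z: [[-0.002, -0.002, -1.0], [-0.978, -0.21, 0.003], [-0.21, 0.978, -0.001]]
z-axis yaw in carrier deg 90.0
```

View pics/scene4.png

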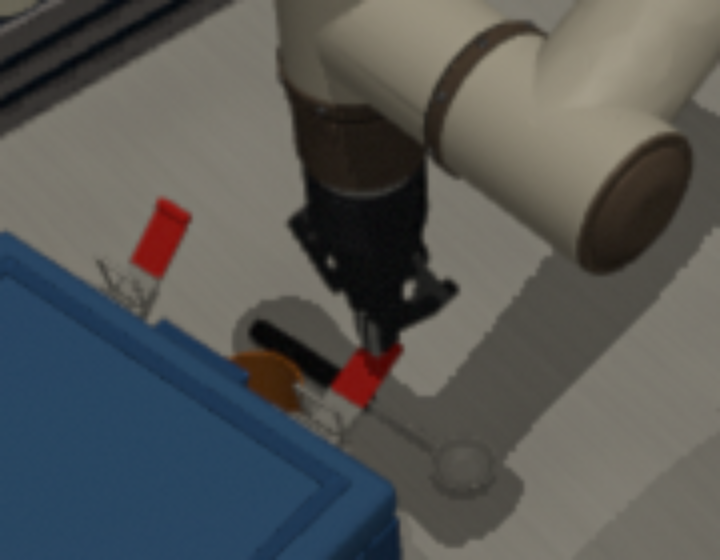

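Call:
apply_moves(targets="6 2 0 0 1; 12 4 0 0 1; 18 6 0 0 1; 24 7 0 0 1; 30 8 0 0 1; 36 9 0 0 1; 42 9 0 0 1; 48 9 0 0 1; 54 8 0 0 1; 60 7 0 0 1")

```text
clock: 7.23
position: [496.3, -121.0, 133.3]
ee_rot: [-0.549, 0.445, 0.55, 0.444]
contact_force: [0.7, -0.9, 0.0]
gripper_width: 0.0
```

Call:
apply_moves(targets="6 -1 0 0 1; 12 -2 0 0 1; 18 -4 0 0 1; 24 -6 0 0 1; 28 -8 0 0 1; 28 -8 0 0 1")

```text
clock: 7.73
position: [504.2, -119.5, 105.1]
ee_rot: [-0.549, 0.445, 0.55, 0.444]
contact_force: [0.9, 0.3, 0.2]
gripper_width: -0.0
```

Run:
```python
from h import *
info()
for n in("scene",):
    d=get_image(n);cv2.imwrite(f"pics/{n}5.png",cv2.resize(d["img"][100:240,200:380],None,fx=4,fy=4)[:,:,::-1])
```

```text
t 7.73 pos [ 504.2 -119.5  105.1] F [0.9 0.3 0.2] w -0.0 j [ 0.08  0.34 -0.42 -0.   -0.81 -1.44]
axes x,y,z: [[-0.002, 0.0, -1.0], [-0.978, -0.21, 0.002], [-0.21, 0.978, 0.0]]
z-axis yaw in carrier deg 90.0
```

View pics/scene5.png

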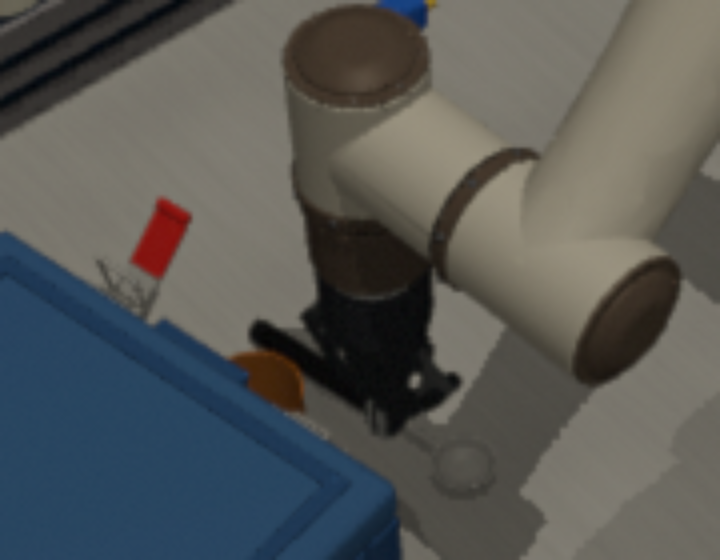

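Call:
apply_moves(targets="-30 15 0 0 1; -65 15 0 0 1; -105 15 0 0 1; -140 15 0 0 1; -150 12 -30 0 1; -150 8 -70 0 1; -150 4 -110 0 1; -150 0 -150 0 1; -150 -2 -180 0 1; -150 -2 -180 0 1")

```text
clock: 8.62
position: [544.9, -299.8, 255.3]
ee_rot: [0.549, -0.446, -0.549, -0.445]
contact_force: [0.1, 0.2, 0.1]
gripper_width: 0.1
```

Run:
```python
from h import *
p=[736.4,-162,.2091]
info(w(p,(-213,-90,235)),w(p,(-213,-90,210)))
for n in("scene","top"):
    d=get_image(n);cv2.imwrite(f"pics/{n}6.png",cv2.resize(d["img"][80:330,100:420] if n=="scene" else d["img"][80:330,270:590],None,fx=2.4,fy=2.4)[:,:,::-1])
```

```text
t 8.62 pos [ 544.9 -299.8  255.3] F [0.1 0.2 0.1] w 0.1 j [-0.24  0.36  0.04  0.   -1.24 -1.12]
axes x,y,z: [[-0.0, -0.001, -1.0], [-0.979, -0.205, 0.001], [-0.205, 0.979, -0.001]]
z-axis yaw in carrier deg 89.7
[ 546.7 -294.3  235. ] shift [20.3 -3.   5.1]
[ 546.7 -294.3  210. ] shift [45.3 -3.   5.1]
```

View pics/scene6.png

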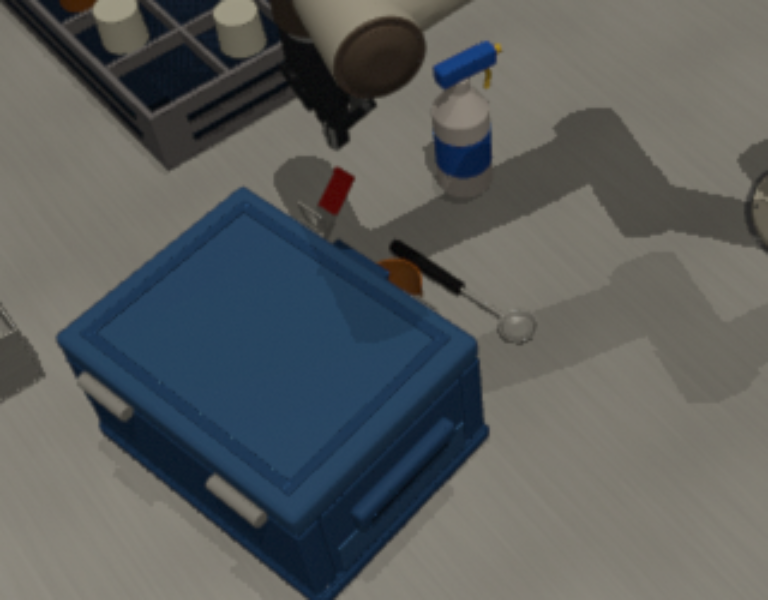

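View pics/top6.png

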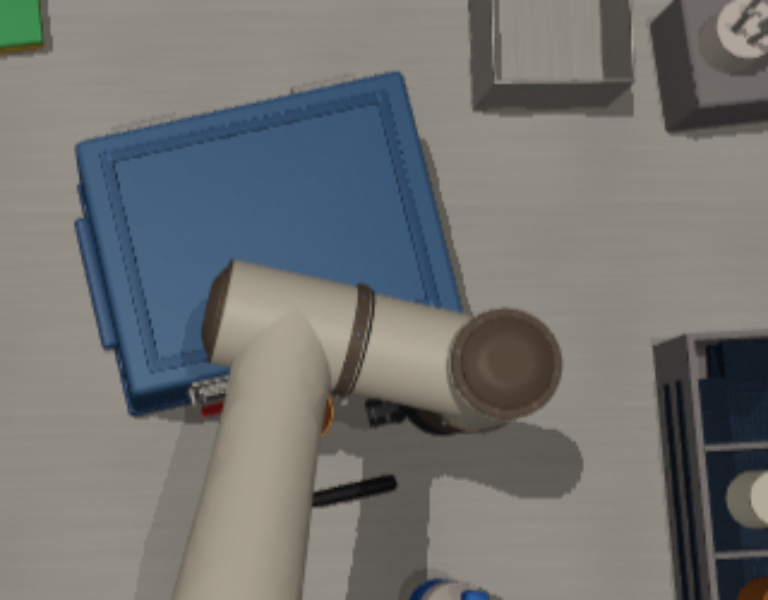

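Run:
```python
from h import *
d=get_image("scene")
for z in range(250,500,30): print(z,proj((504,-119,z),d).round(0))
px=(200+630/4,100+322/4)
for z in (250,280,310,340,370): print(z,at(px,z,d).round(0))
```

```text
250 [293. 173.]
280 [292. 165.]
310 [292. 157.]
340 [291. 149.]
370 [290. 140.]
400 [290. 131.]
430 [289. 121.]
460 [288. 111.]
490 [287. 101.]
250 [393.   7. 250.]
280 [411.  25. 280.]
310 [429.  43. 310.]
340 [447.  61. 340.]
370 [465.  79. 370.]
```

Call:
apply_moves(targets="10 -2 3 0 1; 22 -3 5 0 1; 34 -3 5 0 1; 40 -3 5 0 1; 45 -2 5 0 1; 50 -1 5 0 1; 55 1 5 0 1; 60 3 5 0 1")

```text
clock: 9.43
position: [538.6, -290.7, 199.2]
ee_rot: [0.55, -0.445, -0.55, -0.443]
contact_force: [-7.2, -0.0, 10.6]
gripper_width: -0.1
```

Run:
```python
from h import *
info()
for n in("scene",):
    d=get_image(n);cv2.imwrite(f"pics/{n}7.png",cv2.resize(d["img"][60:200,180:360],None,fx=4,fy=4)[:,:,::-1])
```

```text
t 9.43 pos [ 538.6 -290.7  199.2] F [-7.2 -0.  10.6] w -0.1 j [-0.23  0.39 -0.07  0.   -1.11 -1.13]
axes x,y,z: [[-0.002, -0.002, -1.0], [-0.977, -0.212, 0.002], [-0.212, 0.977, -0.002]]
z-axis yaw in carrier deg 90.1
```

View pics/scene7.png

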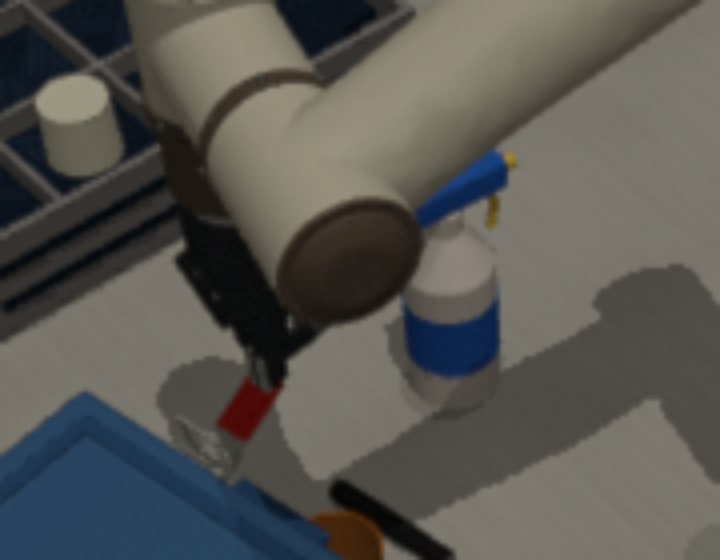

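Call:
apply_moves(targets="6 2 -1 0 1; 12 4 -2 0 1; 18 6 -2 0 1; 24 8 -2 0 1; 30 9 -2 0 1; 36 9 -2 0 1; 42 9 -2 0 1; 48 9 -2 0 1; 54 9 -2 0 1; 60 8 -2 0 1")

```text
clock: 10.32
position: [533.4, -294.5, 135.5]
ee_rot: [0.55, -0.444, -0.55, -0.445]
contact_force: [-0.0, 0.0, 1.6]
gripper_width: 0.5
```

Call:
apply_moves(targets="6 -1 0 0 1; 12 -2 0 0 1; 18 -4 0 0 1; 24 -6 0 0 1; 30 -8 0 0 1; 30 -8 0 0 1")

```text
clock: 10.82
position: [540.2, -292.5, 104.5]
ee_rot: [-0.549, 0.445, 0.551, 0.444]
contact_force: [-1.1, 0.3, 0.7]
gripper_width: 0.1
```

Call:
apply_moves(targets="-30 15 0 0 1; -65 20 0 0 1; -105 20 0 0 1; -145 20 0 0 1; -180 20 0 0 1; -200 20 -30 0 1; -200 20 -70 0 1; -200 20 -110 0 1; -200 30 -150 0 1; -200 40 -190 0 1")

```text
clock: 11.65
position: [541.6, -488.5, 306.4]
ee_rot: [0.55, -0.444, -0.55, -0.444]
contact_force: [0.7, -0.2, -0.1]
gripper_width: 0.3
```

Run:
```python
from h import *
info()
for n in("scene","top"):
    d=get_image(n);cv2.imwrite(f"pics/{n}8.png",cv2.resize(d["img"][80:330,100:420] if n=="scene" else d["img"][80:330,270:590],None,fx=2.4,fy=2.4)[:,:,::-1])
```

```text
t 11.65 pos [ 541.6 -488.5  306.4] F [ 0.7 -0.2 -0.1] w 0.3 j [-0.51  0.54  0.45 -0.   -1.47 -0.85]
axes x,y,z: [[0.0, -0.0, -1.0], [-0.978, -0.211, -0.0], [-0.211, 0.978, -0.0]]
z-axis yaw in carrier deg 90.1
```

View pics/scene8.png

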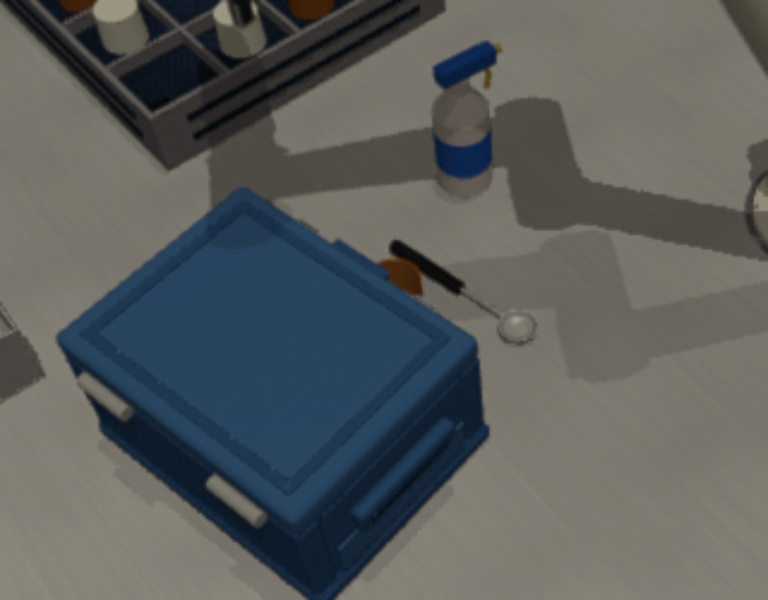

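View pics/top8.png

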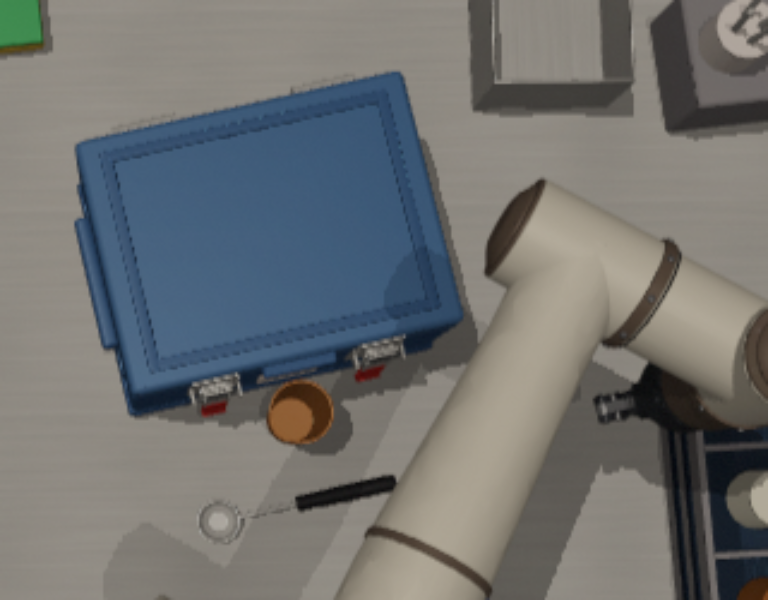

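Call:
apply_moves(targets="0 0 0 0 1; 0 0 0 0 1; 0 0 0 0 1")

```text
clock: 12.0
position: [541.6, -486.1, 307.1]
ee_rot: [0.55, -0.444, -0.55, -0.444]
contact_force: [0.0, 0.1, -0.3]
gripper_width: -0.3
```

Run:
```python
from h import *
d=get_image("top");
for y in(90,-90): print(proj(w([736.4,-162,.2091],lev(2.18,y)),d).round(1))
from bench import job
info();print(job.job_done())
```

```text
[357.3 250.8]
[421.3 236.2]
t 12.05 pos [ 541.7 -485.9  307.4] F [-0.6 -0.3  0.1] w -0.1 j [-0.51  0.54  0.44  0.   -1.47 -0.85]
axes x,y,z: [[0.001, -0.001, -1.0], [-0.977, -0.211, -0.001], [-0.211, 0.977, -0.001]]
z-axis yaw in carrier deg 90.1
the job is handed in; nothing more can be done
None
```

The carrier is shut and latched, and I handed the job in at 12 s of the 72 s allowed. I pressed the lid down with closed fingertips until it stopped at z ≈ 205 mm (23 N, no further travel). Only then did I push the left latch lever past centre, followed by the right one (about 9–11 N each).

- **Latches:** In the last pictures both levers hang down along the front. Their red grips appear within a few pixels of the predicted closed positions.
- **Lid and surroundings:** The lid sits at the same corner positions as just after pressing. The carrier, tumbler, spoon and spray bottle show no visible shift. The squeeze bottle was outside the last crops, but the arm never went near it.
- **Robot:** It ended clear of everything, with contact force near zero.
- **Disagreements:** The force reading stayed near zero while the lid was moving and only rose at the stop. I confirmed the lid was moving, and later that it was shut, from the pictures. The two carrier pose fits, before and after pressing, differed by about 2 mm, which is within calibration error.

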